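# Show where the stray paint jar belongs

### The arm

A 6-joint arm with a two-finger parallel gripper is mounted at the origin on the work surface. World frame = base frame: x ahead of the robot, y to its left, z up, the work surface at z = 0. Lengths are in m, angles in rad, forces in N, time in s.
With the tool pointing down it reaches from about 0.3 to 0.775 m from the base axis. Payload 14.6 kg.
Tool frame: the origin (TCP) lies between the finger pads, 19 mm behind the fingertips; this is the grasp point; z points along the fingers, y is the line along which they close (so a half turn about z gives the same grasp; the last joint's range is limited). The gripper opens to 85 mm and grips with 20 to 120 N. Pads are 22 mm wide; open, the fingers measure 114 mm over their backs; the gripper's body (76 mm by 85 mm) begins 54 mm behind the grasp point. The pads swing forward as they close: fully open they stand 13 mm farther back than shut.
Start: joints at [1.079, 0.3, 1.521, -0, 1.321, -0.067], TCP at [0.227, 0.501, 0.25] pointing down, gripper open.
Joint ranges: [-3.03, 3.03], [-0.79, 2.21], [0.23, 2.52], [-1.04, 4.18], [0, 3.07], [-2.55, 2.55]. Speed limits (rad/s): [2.22, 2.22, 2.57, 3.14, 3.14, 3.14].

### API

Orientations are given as a unit quaternion [x, y, z, w].
In Python, from rig import sense, viewer, ticket gives the robot as it stands.
- The arm moves only by the shell command python3 -m pendant 'ROWS'. ROWS is a JSON object of lists of equal length, an entry for each row: "slide": the shift along the world's x, y, z scaled (see below), a list of three; "rotation": the turn, a rotation vector about the world's x, y, z scaled (see below), a list of three; "jaw": the finger opening in mm, from 0 to 85.4. In form: {"slide": [[x, y, z], ...], "rotation": [[rx, ry, rz], ...], "jaw": [jaw, ...]}. A call has 1 to 5 rows; each row shifts and turns the commanded pose from where the row before left it; what a row does not reach is not made up. The controller multiplies each number of a shift by 40 mm and each number of a turn by pi/4 rad. A row lasts 1/12 s, in which the tool goes at most 41.7 mm and 7.16 degrees, less where a joint would pass 70% of its speed; a pose out of reach is approached as far as the arm can. A call with a number of a shift or a turn outside -1 to 1 is refused whole. A call with a gripper value outside its range is refused whole. The fingers move at their own pace and stop on an object; the grip force is fixed at half the most. Time passes only in rows, so rows that do not move let the fingers close. It gives the time, the measured TCP pose, the force, the opening and the grip force at its end, in the units of the state.
- sense(): the state, without advancing time (a new reading comes with each control period).
- viewer.capture(name): name is "scene" or "top" or "wrist"; returns (picture, depth): 420x560x3 uint8, blue, green, red; 420x560 float32, m along the optical axis (not along the pixel's ray), 0 where there is no reading.
- viewer.camera_model(name): a dict with "fx", "fy", "cx", "cy" (pixels), "extrinsics" (4x4, takes a point from camera to world coordinates). Camera axes: x right, y down, z forward; pixel columns grow to the right and rows downward; lengths in m; the calibration is good to about 2 mm. A picture is of the moment at which its call begins: read the wrist's pose just before it. camera_model takes no time and is no camera call; for the wrist camera it gives the pose at the moment of the call.
- ticket.close_job(): hands the job in; it is judged then, once.
The state is a dict: "time": time; "qpos": joint angles; "qd": joint speeds; "effort": joint torques, N m; "eef_pos": TCP position; "eef_rot": TCP orientation; "ft_force": force on the tool from outside, world axes, zero at the start; "moment": the same for the moment, N m; "width": opening from 0.0 (shut) to 1.0 (fully open); "gripper_force": force on a finger pad.
Only numpy, scipy, OpenCV 4.12 (cv2) and the standard library are available. Lean on these libraries where they do the work, as an engineer would, in place of code of your own. Each camera call takes 0.05 s, during which the arm holds its last target. There are 200 camera calls.

### The job

Show your helper where the stray paint jar goes, by pointing only: first hold the fingertips, pointing down, two or three centimetres above the middle of the lid of the squat jar standing by itself on the bench (not the tall jar) and stay still there for about three seconds; then do the same above the middle of the one empty hole of the wooden rack, and finish still pointing there. Do not touch, push or lift anything, and raise the hand well above the other jars' lids when passing them so that you point at nothing else.

Things in the scene. Friction and masses are not known exactly. Their poses are not given: they have to be found in the camera images.
- stray: the stray jar, outside the rack on the bench: white plastic squat screw-lid jar, 60 mm diameter, 80 mm high; origin at the centre of its underside, z up. It weighs about 150 g and slides or tips if knocked
- stray_lid (a point): centre of the top of the stray jar's lid, 80 mm above the bench; first place to point at
- gap: the rack's one empty hole (which of the four varies): a thin grey paint stain, 44 mm across, on the rack's floor; origin at the hole's axis on the floor of the rack, 10 mm above the bench, z up
- gap_mouth (a point): centre of the mouth of the empty hole, level with the rack's top, 60 mm above the bench; hole 67 mm in diameter; second place to point at. The two nearest seated jars stand 90 mm away, centre to centre, their lids 30 mm above this point, so keep the fingers shut or nearly so when coming down here
- rack: fixed plywood rack, 200 x 200 mm, 60 mm high, with a 12 mm top board that has four holes of 67 mm in a 2 x 2 pattern at 90 mm pitch (centres at x, y = +-45 mm); origin at the centre of its underside, z up; its yaw varies
- tall: tall white plastic jar on the bench, 68 mm diameter, 140 mm high, the wrong one; origin at the centre of its underside, z up. The stray jar stands at least 100 mm from it, centre to centre
- tall_lid (a point): centre of the top of the tall jar's lid, 140 mm above the bench
- seated1: a jar in its hole of the rack: white plastic squat screw-lid jar, 60 mm diameter, 80 mm high; origin at the centre of its underside, z up (10 mm above the bench); its lid is 90 mm above the bench
- seated2: a jar in its hole of the rack: white plastic squat screw-lid jar, 60 mm diameter, 80 mm high; origin at the centre of its underside, z up (10 mm above the bench); its lid is 90 mm above the bench
- seated3: a jar in its hole of the rack: white plastic squat screw-lid jar, 60 mm diameter, 80 mm high; origin at the centre of its underside, z up (10 mm above the bench); its lid is 90 mm above the bench
- seated1_lid (a point): centre of the top of the lid of seated1
- seated2_lid (a point): centre of the top of the lid of seated2
- seated3_lid (a point): centre of the top of the lid of seated3
- bucket: empty white plastic bucket, 180 mm across the rim, 150 mm high, standing to the robot's right, wire handle folded down on its rim; origin at the centre of its underside
- brush: paint brush, 200 mm long, lying on the bench beyond the work; a bystander
- table: the bench, top at z = 0
Mind the look-alikes: they are no part of the job. Leave any blue or yellow look-alike of the seated3 alone.

How it is judged:
On the way, in this order (a step that is already met when the one before it is completed fails the run):
1. the hand points down at the stray jar's lid, just above it, for two seconds (horizontal distance between the grasp point and stray_lid below 0.025 m and z of the grasp point in the frame of stray_lid between 0.02 and 0.09 m and angle between the grasp point's own z axis and vertical above 2.5 rad), for 2 s.
2. the hand points down at the empty hole, just above it, for two seconds (horizontal distance between the grasp point and gap_mouth below 0.025 m and z of the grasp point in the frame of gap_mouth between 0.02 and 0.09 m and angle between the grasp point's own z axis and vertical above 2.5 rad), for 2 s.
At the end, for the whole second after the job is handed in: The TCP is still within 25 mm sideways of the empty hole's axis and 20 to 90 mm above its mouth (fingertips about 0 to 70 mm above), the tool within about 38 degrees of straight down; all jars, the bucket and the brush are at rest within 8 mm of where they started (all of step 2 and distance of each of stray, tall, seated1, seated2, seated3, bucket, brush from where it was at the start of the episode below 0.008 m and linear speed of each of stray, tall, seated1, seated2, seated3, bucket, brush below 0.02 m/s); the robot touches nothing.
It fails at once if the robot touches a jar, the rack, the bucket, the brush or the bench (contact force between any of the fingers, the arm and stray above 0.3 N or contact force between any of the fingers, the arm and tall above 0.3 N or contact force between any of the fingers, the arm and seated1 above 0.3 N or contact force between any of the fingers, the arm and seated2 above 0.3 N or contact force between any of the fingers, the arm and seated3 above 0.3 N or contact force between any of the fingers, the arm and bucket above 0.3 N or contact force between any of the fingers, the arm and brush above 0.3 N or contact force between any of the fingers, the arm and rack above 0.3 N or contact force between any of the fingers, the arm and table above 0.3 N).
It fails at once if something is pushed or lifted by more than 8 mm (distance of any of stray, tall, seated1, seated2, seated3, bucket, brush from where it was at the start of the episode above 0.008 m).
It fails at once if the hand points closely at another jar: TCP within 20 mm of its axis and less than 45 mm above its lid ((horizontal distance between the grasp point and tall_lid below 0.02 m and z of the grasp point in the frame of tall_lid below 0.045 m) or (horizontal distance between the grasp point and seated1_lid below 0.02 m and z of the grasp point in the frame of seated1_lid below 0.045 m) or (horizontal distance between the grasp point and seated2_lid below 0.02 m and z of the grasp point in the frame of seated2_lid below 0.045 m) or (horizontal distance between the grasp point and seated3_lid below 0.02 m and z of the grasp point in the frame of seated3_lid below 0.045 m)).
It also fails if it takes over 46 s, if anything falls off the work surface, if the arm or the gripper's body presses on something with over 40 N, if the wrist force passes 120 N, or if a joint passes its speed limit or range.

## Working session

There is one attempt and no reset: what is moved stays moved. The work goes in short steps, Python scripts to look and compute and a shell command to move; the robot and the scene stay as the last step left them, time stands still between calls to the robot, and variables do not carry over. Pictures are saved under pics/ and viewed, at most 10 in all, crops included, and the job is handed in when it is done.

```bash
mkdir -p pics; python3 - <<'E'
from rig import sense, viewer
import cv2, numpy as np
for n in ("top","scene"):
    p,d=viewer.capture(n); cv2.imwrite(f"pics/{n}0.png",p); np.savez(f"{n}0.npz",p=p,d=d)
    print(n,viewer.camera_model(n))
print(sense())
E
```

```text
top {'fx': 396.6692838554779, 'fy': 396.6692838554779, 'cx': 281.19710903317025, 'cy': 209.87658502394135, 'extrinsics': array([[ 2.40463421e-03, -9.84895586e-01,  1.73132613e-01,
         4.43127733e-01],
       [-9.99870863e-01,  3.82981868e-04,  1.60658398e-02,
        -1.09506017e-01],
       [-1.58894814e-02, -1.73148888e-01, -9.84767479e-01,
         1.01376826e+00],
       [ 0.00000000e+00,  0.00000000e+00,  0.00000000e+00,
         1.00000000e+00]])}
scene {'fx': 392.70774631149584, 'fy': 392.70774631149584, 'cx': 282.0038074082009, 'cy': 209.16785049107273, 'extrinsics': array([[-0.41213911,  0.6180433 , -0.66945039,  1.21069487],
       [ 0.9109726 ,  0.26626419, -0.3150116 ,  0.20170486],
       [-0.01644015, -0.73967957, -0.6727584 ,  0.76536904],
       [ 0.        ,  0.        ,  0.        ,  1.        ]])}
{'time': 0.1, 'qpos': array([ 1.07941408e+00,  3.00435057e-01,  1.52151365e+00, -1.51871220e-06,
        1.32070071e+00, -6.65909002e-02]), 'qd': array([ 0.00035105, -0.00018108, -0.00080149, -0.00088693, -0.00132649,
       -0.00063803]), 'effort': array([ 1.67088558e-03, -5.44382930e+01, -3.62369514e+01, -1.05027750e-04,
        3.05477501e-03,  2.26558211e-05]), 'eef_pos': array([0.22658163, 0.50095366, 0.2494696 ]), 'eef_rot': array([ 2.10802128e-01,  9.77528610e-01, -5.08151094e-04, -1.44798432e-04]), 'ft_force': array([0.16567809, 0.15226668, 0.84874903]), 'moment': array([-0.0390322 ,  0.03772177,  0.02466231]), 'gripper_force': 0.0, 'width': 1.0016427527043916}
```

View pics/top0.png

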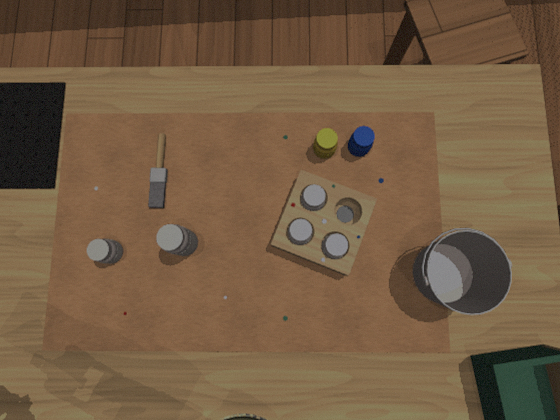

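View pics/scene0.png

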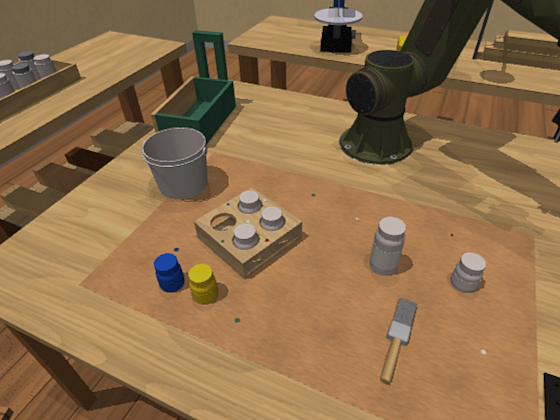

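The top view shows the stray squat jar at about (100,250), the tall jar at (172,238), and the rack at (324,222) with its empty hole at (348,210). The yellow and blue look-alikes are at (326,142) and (361,140). The scene view agrees with this layout.

```bash
cat > h.py <<'E'
import numpy as np, cv2
from rig import viewer
def cloud(n,d):
    m=viewer.camera_model(n); v,u=np.mgrid[:420,:560]
    P=np.stack([(u-m['cx'])/m['fx']*d,(v-m['cy'])/m['fy']*d,d],-1); E=m['extrinsics']
    W=P@E[:3,:3].T+E[:3,3]; W[d==0]=np.nan; return W
E
python3 - <<'E'
from h import *
for n,rois in (("top",dict(stray=(80,120,230,270,.08),tall=(150,200,220,260,.14),s=(270,380,170,275,.09),rack=(260,385,165,280,.06),stain=(325,372,190,235,.01),yb=(305,380,120,160,.08))),
               ("scene",dict(stray=(445,495,245,300,.08),tall=(365,415,210,280,.14),s=(190,305,185,280,.09),rack=(190,305,185,280,.06),stain=(205,240,205,235,.01)))):
    W=cloud(n,np.load(n+"0.npz")["d"])
    for k,(a,b,c,d,z) in rois.items():
        R=np.zeros((420,560),bool); R[c:d,a:b]=1
        M=(R&(abs(W[...,2]-z)<.007)).astype(np.uint8)
        N,L=cv2.connectedComponents(M)
        for i in range(1,N):
            q=W[L==i]
            if len(q)>40:
                (cx,cy),r=cv2.minEnclosingCircle(q[:,:2].astype(np.float32))
                print(n,k,len(q),"circ",np.round([cx,cy,r],3),"medz",np.round(np.median(q[:,2]),3))
                if k=="rack": print(cv2.minAreaRect(q[:,:2].astype(np.float32)))
E
```

```text
top stray 403 circ [0.513 0.34  0.027] medz 0.08
top tall 565 circ [0.536 0.153 0.03 ] medz 0.14
top s 385 circ [ 0.643 -0.173  0.027] medz 0.09
top s 399 circ [ 0.56  -0.14   0.027] medz 0.09
top s 405 circ [ 0.525 -0.224  0.027] medz 0.09
top rack 4676 circ [ 0.585 -0.198  0.14 ] medz 0.06
((0.5847686529159546, -0.19843363761901855), (0.20058435201644897, 0.20061098039150238), 68.27909088134766)
top stain 542 circ [ 0.617 -0.263  0.034] medz 0.011
top yb 360 circ [ 0.794 -0.298  0.027] medz 0.08
top yb 352 circ [ 0.788 -0.206  0.026] medz 0.08
scene stray 364 circ [0.515 0.347 0.027] medz 0.078
scene tall 414 circ [0.538 0.159 0.03 ] medz 0.138
scene s 213 circ [ 0.525 -0.215  0.028] medz 0.087
scene s 250 circ [ 0.561 -0.133  0.027] medz 0.088
scene s 285 circ [ 0.645 -0.167  0.028] medz 0.088
scene rack 2855 circ [ 0.586 -0.191  0.141] medz 0.058
((0.584848165512085, -0.19182783365249634), (0.2049962729215622, 0.20239579677581787), 67.89727020263672)
scene stain 225 circ [ 0.573 -0.277  0.034] medz 0.008
```

Both views agree to within 7 mm. The stray lid is at about (0.514, 0.343). The gap, opposite the seated jar at (0.56,-0.137), is at about (0.609,-0.254). I'll shut the fingers and move over the stray jar at z 0.25.

```bash
python3 -m pendant '{"slide":[[0.3,-0.2,0],[0.6,-0.35,0],[0.7,-0.4,0],[0.7,-0.4,0],[0.7,-0.4,0]],"rotation":[[0,0,0],[0,0,0],[0,0,0],[0,0,0],[0,0,0]],"jaw":[0,0,0,0,0]}'
python3 -m pendant '{"slide":[[0.7,-0.4,0],[0.7,-0.4,0],[0.7,-0.4,0],[0.7,-0.4,0],[0.6,-0.3,0]],"rotation":[[0,0,0],[0,0,0],[0,0,0],[0,0,0],[0,0,0]],"jaw":[0,0,0,0,0]}'
python3 -m pendant '{"slide":[[0.4,-0.2,0],[0.2,-0.1,0],[0,0,0],[0,0,0],[0,0,0]],"rotation":[[0,0,0],[0,0,0],[0,0,0],[0,0,0],[0,0,0]],"jaw":[0,0,0,0,0]}'
```

```text
time: 0.52
eef_pos: [0.3476, 0.4302, 0.2497]
eef_rot: [0.211, 0.978, -0.0, -0.0]
ft_force: [1.1, -0.0, 0.2]
width: 0.298
gripper_force: 0.0
time: 0.93
eef_pos: [0.4842, 0.3536, 0.2496]
eef_rot: [0.211, 0.977, -0.0, -0.0]
ft_force: [-0.6, 0.3, 0.1]
width: -0.006
gripper_force: 0.0
time: 1.35
eef_pos: [0.5057, 0.3438, 0.2499]
eef_rot: [0.21, 0.978, -0.0, -0.0]
ft_force: [-1.0, 1.6, -0.9]
width: 0.002
gripper_force: 0.0
```

```bash
python3 -m pendant '{"slide":[[0.1,0,-0.3],[0.1,0,-0.4],[0,0,-0.4],[0,0,-0.4],[0,0,-0.4]],"rotation":[[0,0,0],[0,0,0],[0,0,0],[0,0,0],[0,0,0]],"jaw":[0,0,0,0,0]}'
python3 -m pendant '{"slide":[[0,0,-0.4],[0,0,-0.3],[0,0,-0.1],[0,0,0],[0,0,0]],"rotation":[[0,0,0],[0,0,0],[0,0,0],[0,0,0],[0,0,0]],"jaw":[0,0,0,0,0]}'
python3 - <<'E'
from h import *
p,d=viewer.capture("scene"); cv2.imwrite("pics/s1.png",p)
E
```

```text
time: 1.77
eef_pos: [0.514, 0.3436, 0.1724]
eef_rot: [0.21, 0.978, -0.0, -0.0]
ft_force: [0.2, 0.9, 0.6]
width: 0.001
gripper_force: 0.0
time: 2.18
eef_pos: [0.5147, 0.3434, 0.1425]
eef_rot: [0.211, 0.978, 0.0, 0.0]
ft_force: [-0.0, 0.1, 0.4]
width: 0.004
gripper_force: 0.0
```

View pics/s1.png

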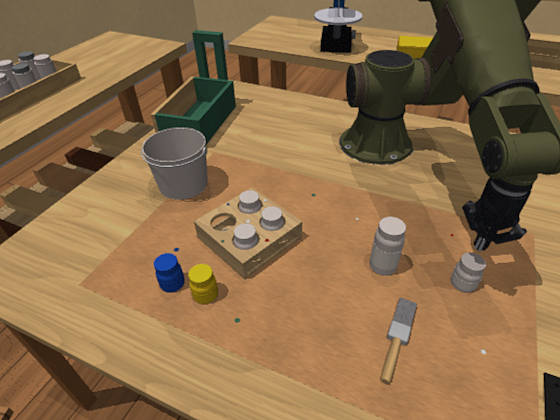

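The fingertips are at about (481,244), above the stray lid at (471,262). They look slightly to the right, so I'll check against the projected positions and use the top and wrist cameras.

```bash
python3 - <<'E'
from h import *
ims=[]
for n in("scene","top","wrist"):
    m=viewer.camera_model(n);E=m['extrinsics']
    p,d=viewer.capture(n)
    pts=[(.5147,.3434,.1235),(.514,.3435,.08)]
    c=None
    for i,P in enumerate(pts):
        q=E[:3,:3].T@(np.array(P)-E[:3,3]); u,v=m['fx']*q[0]/q[2]+m['cx'],m['fy']*q[1]/q[2]+m['cy']
        print(n,u,v)
        p=p.copy()
        if 0<u<560 and 0<v<420: p[int(round(v)),int(round(u))]=[(0,0,255),(0,255,0)][i]; c=c or (int(u),int(v))
    if n=="wrist": ims.append(cv2.resize(p,(400,300),interpolation=cv2.INTER_AREA))
    elif c:
        x,y=c; x=min(max(x,50),510); y=min(max(y,37),383)
        ims.append(cv2.resize(p[y-37:y+38,x-50:x+50],(400,300),interpolation=cv2.INTER_NEAREST))
    W=cloud(n,d)
    if n=="wrist":
        M=(abs(W[...,2]-.08)<.007).astype(np.uint8); N,L=cv2.connectedComponents(M)
        for i in range(1,N):
            s=W[L==i]
            if len(s)>300: print(len(s),cv2.minEnclosingCircle(s[:,:2].astype(np.float32)),np.median(s[:,2]))
b=np.zeros((600,800,3),np.uint8)
for i,im in enumerate(ims): b[i//2*300:i//2*300+300,i%2*400:i%2*400+400]=im
cv2.imwrite("pics/m2.png",b)
E
```

```text
scene 478.3203524069778 247.07546789941392
scene 472.20236584792053 259.9324136640776
top 87.1363818700269 246.97407473226622
top 96.21289923761324 248.75927664272987
wrist 282.3973317920098 264.7248788007286
wrist 281.67813546968904 234.59432396504747
4354 ((0.5129250288009644, 0.3428971767425537), 0.0266646109521389) 0.07924477731328693
1087 ((0.5198134779930115, 0.16777865588665009), 0.027252832427620888) 0.08069420423032772
```

View pics/m2.png

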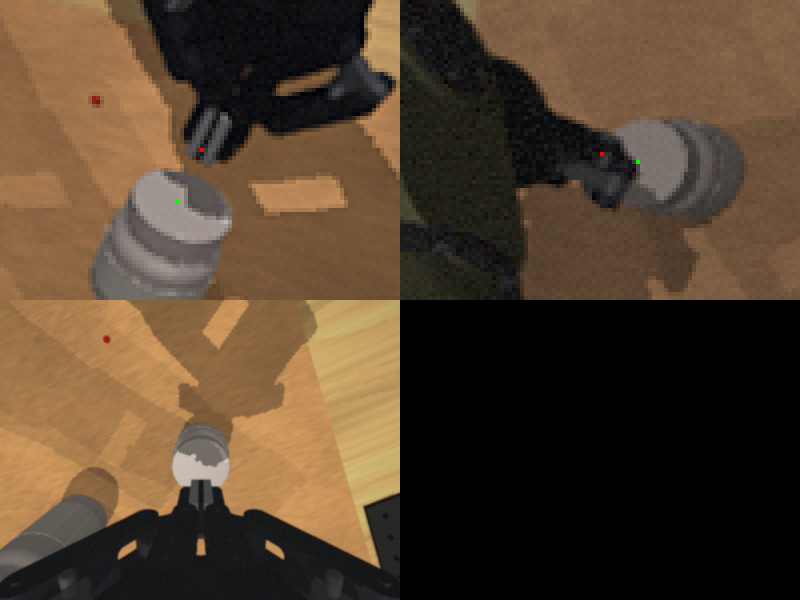

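The wrist camera puts the lid at (0.513,0.343), so the aim is right. I'll lower a little and hold for over 3 s.

```bash
python3 -m pendant '{"slide":[[0,0,-0.2],[0,0,-0.2],[0,0,0],[0,0,0],[0,0,0]],"rotation":[[0,0,0],[0,0,0],[0,0,0],[0,0,0],[0,0,0]],"jaw":[0,0,0,0,0]}'
for i in 1 2 3 4 5 6 7 8; do python3 -m pendant '{"slide":[[0,0,0],[0,0,0],[0,0,0],[0,0,0],[0,0,0]],"rotation":[[0,0,0],[0,0,0],[0,0,0],[0,0,0],[0,0,0]],"jaw":[0,0,0,0,0]}' | head -2; done
python3 -m pendant '{"slide":[[0,0,0.3],[0,0,0.6],[0,0,0.7],[0,0,0.7],[0,0,0.7]],"rotation":[[0,0,0],[0,0,0],[0,0,0],[0,0,0],[0,0,0]],"jaw":[0,0,0,0,0]}'
python3 -m pendant '{"slide":[[0,0,0.3],[0,0,0],[0,0,0],[0,0,0],[0,0,0]],"rotation":[[0,0,0],[0,0,0],[0,0,0],[0,0,0],[0,0,0]],"jaw":[0,0,0,0,0]}'
```

```text
time: 2.8
eef_pos: [0.5147, 0.3431, 0.1259]
eef_rot: [0.211, 0.978, -0.0, -0.0]
ft_force: [0.1, -0.2, 0.8]
width: -0.0
gripper_force: 0.0
time: 3.22
eef_pos: [0.5147, 0.3431, 0.1261]
time: 3.63
eef_pos: [0.5147, 0.3431, 0.126]
time: 4.05
eef_pos: [0.5147, 0.3431, 0.126]
time: 4.47
eef_pos: [0.5146, 0.3431, 0.126]
time: 4.88
eef_pos: [0.5147, 0.3431, 0.126]
time: 5.3
eef_pos: [0.5147, 0.3431, 0.126]
time: 5.72
eef_pos: [0.5147, 0.3431, 0.126]
time: 6.13
eef_pos: [0.5147, 0.3431, 0.126]
time: 6.55
eef_pos: [0.5145, 0.343, 0.2484]
eef_rot: [0.211, 0.978, 0.0, 0.0]
ft_force: [-0.3, -0.2, 0.2]
width: -0.001
gripper_force: 0.0
time: 6.97
eef_pos: [0.5143, 0.3429, 0.2562]
eef_rot: [0.211, 0.978, -0.001, -0.001]
ft_force: [0.7, -0.0, 0.3]
width: 0.002
gripper_force: 0.0
```

```bash
python3 -m pendant '{"slide":[[0,-0.3,0],[0.1,-0.6,0],[0.1,-0.6,0],[0.1,-0.6,0],[0.1,-0.6,0]],"rotation":[[0,0,0],[0,0,0],[0,0,0],[0,0,0],[0,0,0]],"jaw":[0,0,0,0,0]}' | head -3
python3 -m pendant '{"slide":[[0.1,-0.6,0],[0.1,-0.6,0],[0.1,-0.6,0],[0.1,-0.6,0],[0.1,-0.6,0]],"rotation":[[0,0,0],[0,0,0],[0,0,0],[0,0,0],[0,0,0]],"jaw":[0,0,0,0,0]}' | head -3
python3 -m pendant '{"slide":[[0.1,-0.6,0],[0.1,-0.6,0],[0.1,-0.6,0],[0.1,-0.6,0],[0.1,-0.6,0]],"rotation":[[0,0,0],[0,0,0],[0,0,0],[0,0,0],[0,0,0]],"jaw":[0,0,0,0,0]}' | head -3
python3 -m pendant '{"slide":[[0.1,-0.6,0],[0.1,-0.6,0],[0.1,-0.6,0],[0.1,-0.6,0],[0.1,-0.6,0]],"rotation":[[0,0,0],[0,0,0],[0,0,0],[0,0,0],[0,0,0]],"jaw":[0,0,0,0,0]}' | head -3
python3 -m pendant '{"slide":[[0.1,-0.4,0],[0.1,-0.2,0],[0,0,0],[0,0,0],[0,0,0]],"rotation":[[0,0,0],[0,0,0],[0,0,0],[0,0,0],[0,0,0]],"jaw":[0,0,0,0,0]}'
python3 - <<'E'
from h import *
n="wrist";p,d=viewer.capture(n); cv2.imwrite("pics/w3.png",p); W=cloud(n,d)
for z in(.09,.06,.01):
    N,L=cv2.connectedComponents((abs(W[...,2]-z)<.007).astype(np.uint8))
    for i in range(1,N):
        s=W[L==i]
        if len(s)>250: print(z,len(s),np.round(s.mean(0),3),cv2.minEnclosingCircle(s[:,:2].astype(np.float32)))
E
```

```text
time: 7.38
eef_pos: [0.5304, 0.2332, 0.2573]
eef_rot: [0.211, 0.978, -0.0, -0.0]
time: 7.8
eef_pos: [0.5503, 0.1131, 0.2573]
eef_rot: [0.211, 0.978, -0.0, -0.001]
time: 8.22
eef_pos: [0.5701, -0.0068, 0.2573]
eef_rot: [0.211, 0.978, -0.0, -0.001]
time: 8.63
eef_pos: [0.59, -0.1267, 0.2573]
eef_rot: [0.211, 0.977, -0.0, -0.001]
time: 9.05
eef_pos: [0.5986, -0.1478, 0.2579]
eef_rot: [0.21, 0.978, 0.0, -0.0]
ft_force: [-0.3, 0.8, -1.2]
width: -0.004
gripper_force: 0.0
0.09 392 [0.545 0.123 0.089] ((0.5464162826538086, 0.12586255371570587), 0.014873418025672436)
0.09 2464 [ 0.559 -0.138  0.089] ((0.5598248839378357, -0.1380624920129776), 0.026447372511029243)
0.09 2515 [ 0.525 -0.221  0.089] ((0.5247493386268616, -0.22149279713630676), 0.02659355290234089)
0.09 1453 [ 0.635 -0.168  0.089] ((0.6421900987625122, -0.17063136398792267), 0.026530461385846138)
0.06 600 [0.546 0.126 0.06 ] ((0.5459346175193787, 0.13531389832496643), 0.02653268538415432)
0.06 21189 [ 0.57  -0.192  0.059] ((0.5843501091003418, -0.1965326964855194), 0.14088015258312225)
0.06 501 [ 0.527 -0.202  0.062] ((0.5250550508499146, -0.22076940536499023), 0.02974589914083481)
0.06 712 [ 0.502 -0.43   0.06 ] ((0.5002720355987549, -0.44663822650909424), 0.05161895230412483)
0.06 457 [ 0.624 -0.163  0.061] ((0.6405539512634277, -0.16999000310897827), 0.029458772391080856)
0.01 479 [0.539 0.127 0.01 ] ((0.5394175052642822, 0.14089001715183258), 0.03050829842686653)
0.01 401 [ 0.547 -0.131  0.009] ((0.5611706972122192, -0.13962797820568085), 0.03728540614247322)
0.01 749 [ 0.479 -0.431  0.01 ] ((0.47664302587509155, -0.457697331905365), 0.06430719792842865)
0.01 2279 [ 0.618 -0.271  0.01 ] ((0.6185013055801392, -0.27117541432380676), 0.037228863686323166)
```

View pics/w3.png

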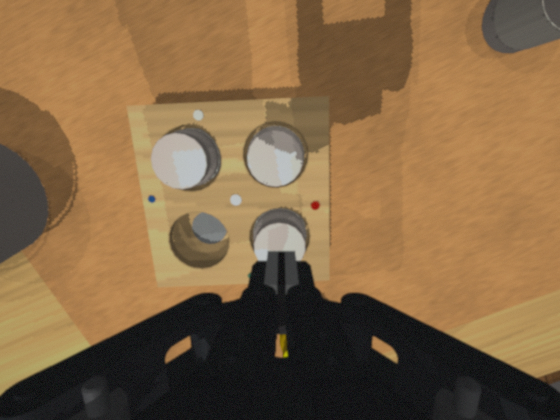

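The wrist view shows the empty hole at (200,238), with the three seated jars at (180,160), (276,155) and (280,245). This puts the gap at (0.607,-0.254).

```bash
python3 -m pendant '{"slide":[[0.1,-0.3,0],[0.1,-0.6,0],[0,-0.6,0],[0,-0.6,0],[0,-0.4,0]],"rotation":[[0,0,0],[0,0,0],[0,0,0],[0,0,0],[0,0,0]],"jaw":[0,0,0,0,0]}' | head -3
python3 -m pendant '{"slide":[[0,-0.15,0],[0,0,0],[0,0,0],[0,0,0],[0,0,0]],"rotation":[[0,0,0],[0,0,0],[0,0,0],[0,0,0],[0,0,0]],"jaw":[0,0,0,0,0]}'
```

```text
time: 9.52
eef_pos: [0.6066, -0.2507, 0.2579]
eef_rot: [0.211, 0.977, -0.0, -0.0]
time: 9.93
eef_pos: [0.6069, -0.2538, 0.2582]
eef_rot: [0.21, 0.978, 0.0, 0.0]
ft_force: [-0.5, -0.1, 0.4]
width: -0.003
gripper_force: 0.0
```

```bash
python3 -m pendant '{"slide":[[0,0,-0.3],[0,0,-0.5],[0,0,-0.5],[0,0,-0.5],[0,0,-0.4]],"rotation":[[0,0,0],[0,0,0],[0,0,0],[0,0,0],[0,0,0]],"jaw":[0,0,0,0,0]}' | head -4
python3 -m pendant '{"slide":[[0,0,-0.4],[0,0,-0.4],[0,0,-0.3],[0,0,-0.2],[0,0,-0.2]],"rotation":[[0,0,0],[0,0,0],[0,0,0],[0,0,0],[0,0,0]],"jaw":[0,0,0,0,0]}' | head -4
for i in 1 2 3 4 5 6 7 8; do python3 -m pendant '{"slide":[[0,0,0],[0,0,0],[0,0,0],[0,0,0],[0,0,0]],"rotation":[[0,0,0],[0,0,0],[0,0,0],[0,0,0],[0,0,0]],"jaw":[0,0,0,0,0]}' | head -2; done
python3 - <<'E'
from h import *
p,d=viewer.capture("scene"); cv2.imwrite("pics/s4.png",p[130:340,130:410].repeat(2,0).repeat(2,1))
E
```

```text
time: 10.35
eef_pos: [0.6062, -0.2541, 0.1675]
eef_rot: [0.211, 0.978, 0.0, -0.001]
ft_force: [0.0, 0.3, -0.2]
time: 10.77
eef_pos: [0.6067, -0.2547, 0.1092]
eef_rot: [0.211, 0.978, 0.0, -0.0]
ft_force: [-0.6, 0.2, 1.0]
time: 11.18
eef_pos: [0.6069, -0.255, 0.1107]
time: 11.6
eef_pos: [0.6067, -0.2549, 0.11]
time: 12.02
eef_pos: [0.6066, -0.2549, 0.11]
time: 12.43
eef_pos: [0.6067, -0.2549, 0.11]
time: 12.85
eef_pos: [0.6067, -0.2549, 0.11]
time: 13.27
eef_pos: [0.6067, -0.2549, 0.11]
time: 13.68
eef_pos: [0.6067, -0.2549, 0.11]
time: 14.1
eef_pos: [0.6067, -0.2549, 0.11]
```

View pics/s4.png

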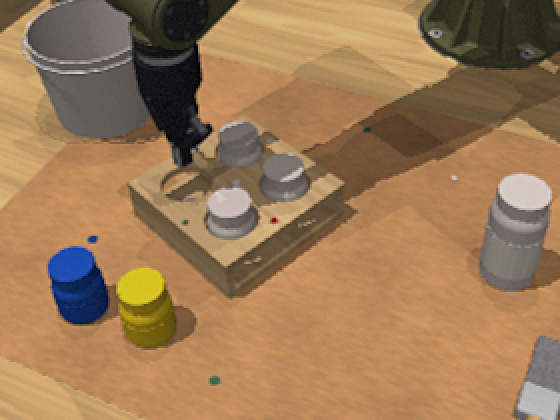

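The fingertips, at (180,160) in the crop, point at the empty hole at (185,182). They touch nothing and nothing has been moved.

```bash
python3 -c "
from rig import ticket; print(ticket.close_job())"
```

```text
the job is handed in; nothing more can be done
None
```

I pointed at the stray jar's lid, then at the empty hole, for over three seconds each; the hand finished still above the hole, no contact showed in the force readings or pictures, and the job is handed in (no verdict was returned).

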